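# Set out the card stands whose clips still hold

### The job

Set out the recipe-card stands on the wooden chopping board, upright and with their cards still clipped. A good clip carries its stand when the card is lifted by its wooden top, but one of the three has gone weak and lets its card slip out: put that card in the square clear tub and leave its stand where it is. Disturb nothing else.

Things in the scene. Friction and masses are not known exactly. Their poses are not given: they have to be found in the camera images.
- stand_a: One of 3 look-alike loose steel card stands, 0.41 kg: flat round base 72 mm across, 12 mm high, on it a sprung clip (32 mm wide, 80 mm high) leaning 28 degrees that holds a card. Origin: centre of the base's underside. Axes: z up; x level, the way clip and card lean; y level, across the clip. The stand's weight hangs straight below the clip's lip, so it hangs level when its card is lifted without turning it
- stand_b: Second card stand, same shape and axes as stand_a. A good clip lets its card slip only at a pull of about 8 N and so carries the stand (4 N); the weak clip, in one of the three, slips at about 1 N and its stand stays on the counter. Lift along the lean of the card at first: sideways the weak stand would be dragged
- stand_c: Third card stand, same shape and axes as stand_a. Looks and position do not tell which of the three clips is weak (it may be any of them). At the start all lean to the robot's left, some also towards it. A clipped card's top edge is 134 mm above its stand's underside, so carry a stand higher than that over the others
- card_a_mid (a point): Stiff white recipe card, starts in the clip of stand_a: 70 mm wide (its y), 4 mm thick (its x), 96 mm tall (its z, up its height, leaning 28 degrees), 30 g. Point: its middle, 92 mm above the stand's underside. Top 20 mm is a wooden batten 10 mm thick, its middle 38 mm from the point along +z: pinch it firmly by its faces, along the card's x. Drawn along +z, free after 20 mm
- card_b_mid (a point): Stiff white recipe card, starts in the clip of stand_b: 70 mm wide (its y), 4 mm thick (its x), 96 mm tall (its z, up its height, leaning 28 degrees), 30 g. Point: its middle, 92 mm above the stand's underside. Top 20 mm is a wooden batten 10 mm thick, its middle 38 mm from the point along +z: pinch it firmly by its faces, along the card's x. Drawn along +z, free after 20 mm
- card_c_mid (a point): Stiff white recipe card, starts in the clip of stand_c: 70 mm wide (its y), 4 mm thick (its x), 96 mm tall (its z, up its height, leaning 28 degrees), 30 g. Point: its middle, 92 mm above the stand's underside. Top 20 mm is a wooden batten 10 mm thick, its middle 38 mm from the point along +z: pinch it firmly by its faces, along the card's x. Drawn along +z, free after 20 mm
- tub_floor (a point): Square clear plastic tub without lid, loose on the counter, 144 mm wide outside and 72 mm high; about 125 mm wide inside at the rim and 105 mm at the floor, rounded corners. This point is the middle of its inner floor, 4 mm above the counter; x and y along its sides, z up
- board_top (a point): Wooden chopping board, fixed flat on the counter, 210 mm (its x) by 300 mm (its y), top 21 mm above the counter. This point is the middle of its top face; z up. Nothing lies on it
- lemon: Bystander: lemon behind the stands, 83x58x58 mm, origin on its underside
- candle: Bystander: small grey tea candle, 38 mm across, 15 mm high, loose in front of the stands, origin on its underside
- spoon: Bystander: steel spoon lying in front of the dish rack, 199x41x16 mm, origin on its underside
- polka_mug: Bystander: white mug with dots, 82 mm across, 91 mm high, at the back, origin on its underside
- stand_a_jaw: The sprung front jaw of stand_a's clip, 26 mm wide, hinged on a pin across the clip (origin on the pin); its lip presses the card against the back plate
- stand_b_jaw: The sprung front jaw of stand_b's clip, 26 mm wide, hinged on a pin across the clip (origin on the pin); its lip presses the card against the back plate
- stand_c_jaw: The sprung front jaw of stand_c's clip, 26 mm wide, hinged on a pin across the clip (origin on the pin); its lip presses the card against the back plate

How it is judged (in metres and radians):
At the end, for the whole second after the job is handed in: Two stands are upright (4.5 degrees) on the board, each jaw pressing its card with over 3 N (good clips 7 N, the weak one 0.7 N); the third is upright (6 degrees) on the counter within 60 mm of its start, its card in the upright tub, the card's middle under 75 mm above the tub's floor ((((x of card_a_mid in the frame of tub_floor between -0.066 and 0.066 m and y of card_a_mid in the frame of tub_floor between -0.066 and 0.066 m and z of card_a_mid in the frame of tub_floor between 0 and 0.075 m and angle between tub_floor's own z axis and vertical below 0.1 rad) and (angle between stand_a's own z axis and vertical below 0.1 rad and distance of stand_a from where it was at the start of the episode below 0.06 m and height (world z) of stand_a below 0.006 m) and (x of stand_b in the frame of board_top between -0.1 and 0.1 m and y of stand_b in the frame of board_top between -0.145 and 0.145 m and z of stand_b in the frame of board_top between -0.004 and 0.005 m and angle between stand_b's own z axis and vertical below 0.08 rad) and contact force between each of stand_b_jaw, stand_c_jaw and anything else above 3 N and (x of stand_c in the frame of board_top between -0.1 and 0.1 m and y of stand_c in the frame of board_top between -0.145 and 0.145 m and z of stand_c in the frame of board_top between -0.004 and 0.005 m and angle between stand_c's own z axis and vertical below 0.08 rad)) or ((x of card_b_mid in the frame of tub_floor between -0.066 and 0.066 m and y of card_b_mid in the frame of tub_floor between -0.066 and 0.066 m and z of card_b_mid in the frame of tub_floor between 0 and 0.075 m and angle between tub_floor's own z axis and vertical below 0.1 rad) and (angle between stand_b's own z axis and vertical below 0.1 rad and distance of stand_b from where it was at the start of the episode below 0.06 m and height (world z) of stand_b below 0.006 m) and (x of stand_a in the frame of board_top between -0.1 and 0.1 m and y of stand_a in the frame of board_top between -0.145 and 0.145 m and z of stand_a in the frame of board_top between -0.004 and 0.005 m and angle between stand_a's own z axis and vertical below 0.08 rad) and contact force between each of stand_a_jaw, stand_c_jaw and anything else above 3 N and (x of stand_c in the frame of board_top between -0.1 and 0.1 m and y of stand_c in the frame of board_top between -0.145 and 0.145 m and z of stand_c in the frame of board_top between -0.004 and 0.005 m and angle between stand_c's own z axis and vertical below 0.08 rad)) or ((x of card_c_mid in the frame of tub_floor between -0.066 and 0.066 m and y of card_c_mid in the frame of tub_floor between -0.066 and 0.066 m and z of card_c_mid in the frame of tub_floor between 0 and 0.075 m and angle between tub_floor's own z axis and vertical below 0.1 rad) and (angle between stand_c's own z axis and vertical below 0.1 rad and distance of stand_c from where it was at the start of the episode below 0.06 m and height (world z) of stand_c below 0.006 m) and (x of stand_a in the frame of board_top between -0.1 and 0.1 m and y of stand_a in the frame of board_top between -0.145 and 0.145 m and z of stand_a in the frame of board_top between -0.004 and 0.005 m and angle between stand_a's own z axis and vertical below 0.08 rad) and contact force between each of stand_a_jaw, stand_b_jaw and anything else above 3 N and (x of stand_b in the frame of board_top between -0.1 and 0.1 m and y of stand_b in the frame of board_top between -0.145 and 0.145 m and z of stand_b in the frame of board_top between -0.004 and 0.005 m and angle between stand_b's own z axis and vertical below 0.08 rad)))); the robot touches nothing.
It fails at once if a stand is toppled (angle between any of stand_a, stand_b, stand_c's own z axis and vertical above 0.7 rad).
It fails at once if a bystander (lemon, candle, spoon, mug) is pushed more than 40 mm away (distance of any of lemon, candle, spoon, polka_mug from where it was at the start of the episode above 0.04 m).
It also fails if it takes over 69 s, if anything falls off the work surface, if the arm or the gripper's body presses on something with over 40 N, if the wrist force passes 120 N, or if a joint passes its speed limit or range.

### The arm

A 6-joint arm with a two-finger parallel gripper is mounted at the origin on a cart in front of the work surface, level with it; the furniture and walls round the work are solid. World frame = base frame: x ahead of the robot, y to its left, z up, the work surface at z = 0. Lengths are in mm, angles in rad, forces in N, time in s.
With the tool pointing down it reaches from about 250 to 775 mm from the base axis. Payload 8.9 kg.
Tool frame: the origin (TCP) lies on the mounting face of the last link; the fingertips stand 173 mm ahead of it and the grasp point (between the pads) lies 155 mm ahead of it (bot.finger_overhang is the distance from the TCP to the fingertips, in mm); y points along the fingers, z is the direction in which the jaws open and shut, and the axes are right-handed (so a half turn about y gives the same grasp; the last joint's range is limited). The gripper opens to 85 mm and grips with 20 to 120 N. Pads are 22 mm wide; open, the fingers measure 114 mm over their backs; the gripper's body (76 mm by 85 mm) begins 54 mm behind the grasp point. The pads swing forward as they close: fully open they stand 13 mm farther back than shut.
Start: joints at [0.976, 0.291, -0.153, 1.127, 0, 1.431], TCP at [231.089, 471.404, 404.705] pointing down, gripper open.
Joint ranges: [-2.52, 2.52], [-0.91, 1.74], [-1.3, 1.37], [-1.96, 2.02], [-1.52, 1.47], [-3.14, 3.14]. Speed limits (rad/s): [2.22, 2.22, 2.79, 3.14, 3.14, 3.14].

### API

Orientations are given as [roll, pitch, yaw] about the fixed x, y, z axes, in that order (R = Rz(yaw) Ry(pitch) Rx(roll)).
In Python, from bench import bot gives the robot as it stands. The module is installed in compiled form; this text tells all that it offers.
- The arm moves only by the tool step_arm, never from a script. Its argument "targets" is a list of rows, each a list of 5 numbers: the shift along the tool's x, y, z in cm, then the turn about the tool's y in rad, then the gripper's target within -1 to 1 (shut at 1, half-way at 0, fully open at -1). A call has 1 to 12 rows; each row shifts and turns the commanded pose from where the row before left it, along the tool's axes as they then stand; what a row does not reach is not made up. A row lasts 1/8 s, in which the tool goes at most 62.5 mm and 10.7 degrees, less where a joint would pass 70% of its speed; a pose out of reach is approached as far as the arm can. A call is refused whole if a number of a shift passes 6.25 or a number of a turn 0.188, either way. A call with a gripper value outside its range is refused whole. The fingers move at their own pace and stop on an object; the grip force is fixed at half the most. Time passes only in rows, so rows that do not move let the fingers close. It gives the time, the measured TCP pose, the force and the opening at its end, in the units of the state.
- bot.observe(): the state, without advancing time (a new reading comes with each control period).
- bot.read_camera(name): name is "scene" or "top" or "wrist"; returns (picture, depth): 400x640x3 uint8, red, green, blue; 400x640 float32, mm along the optical axis (not along the pixel's ray), 0 where there is no reading.
- bot.camera_params(name): a dict with "mtx" (3x3 intrinsics, pixels), "world_to_cam" (4x4, takes a point from world to camera coordinates). Camera axes: x right, y down, z forward; pixel columns grow to the right and rows downward; lengths in mm; the calibration is good to about 2 mm. A picture is of the moment at which its call begins: read the wrist's pose just before it. camera_params takes no time and is no camera call; for the wrist camera it gives the pose at the moment of the call.
- bot.sign_off(): hands the job in, once; it reports no verdict.
The state is a dict: "t": time; "q": joint angles; "qvel": joint speeds; "joint_torque": joint torques, N m; "tcp_pos": TCP position; "tcp_rot": TCP orientation; "ft_force": force on the tool from outside, world axes, zero at the start; "ft_torque": the same for the moment, N m; "gripper_width": opening from 0.0 (shut) to 1.0 (fully open).
Only numpy, scipy, OpenCV 4.12 (cv2) and the standard library are available. Lean on these libraries where they do the work, as an engineer would, in place of code of your own. Each camera call takes 0.05 s, during which the arm holds its last target. There are 200 camera calls.

## Working session

There is one attempt and no reset: what is moved stays moved. The work goes in short steps, Python scripts to look and compute and a tool call to move; the robot and the scene stay as the last step left them, time stands still between calls to the robot, and variables do not carry over. Pictures are saved under pics/ and viewed, about 8 in all and at most 12, crops included, and the job is handed in when it is done.

Besides the shell and the picture viewer there is one more tool, called after ">>>" as name(argument=value, ...), one argument or row to a line, values as JSON. step_arm: Moves the arm, as the interface text tells. Its arguments: {"type":"object","properties":{"targets":{"type":"array","items":{"type":"array","items":{"type":"number"}}}},"required":["targets"]}

```bash
mkdir -p pics
cat > h.py <<'E'
import numpy as np, cv2
from bench import bot
from scipy.spatial.transform import Rotation as R
def snap(n,f):
    P=bot.camera_params(n); im,d=bot.read_camera(n)
    cv2.imwrite(f'pics/{f}.png',im[:,:,::-1]); np.savez(f'pics/{f}.npz',im=im,d=d,K=P['mtx'],T=P['world_to_cam']); return im,d,P
def cloud(f):
    z=np.load(f'pics/{f}.npz'); d=z['d']; v,u=np.mgrid[:d.shape[0],:d.shape[1]]
    c=np.stack([u,v,np.ones_like(u)],-1)@np.linalg.inv(z['K']).T*d[...,None]
    T=np.linalg.inv(z['T']); w=c@T[:3,:3].T+T[:3,3]; w[d==0]=np.nan
    return z['im'],w
E
python3 - <<'E'
from h import *
s=bot.observe(); print(s)
for n in('scene','top'):
    snap(n,n); print(n,np.linalg.inv(bot.camera_params(n)['world_to_cam']).round(2))
a=cv2.imread('pics/scene.png');b=cv2.imread('pics/top.png')
cv2.imwrite('pics/p1.png',cv2.resize(np.vstack([a,b]),(480*1,600)))
E
```

```text
{'t': 0.0, 'q': array([ 9.75711151e-01,  2.91308921e-01, -1.54147415e-01,  1.12670004e+00,
       -1.44568635e-05,  1.43148299e+00]), 'qvel': array([-4.67776303e-04,  9.32718270e-04,  6.00158611e-04,  5.57272897e-04,
        4.56589456e-04,  4.89055423e-07]), 'joint_torque': array([-2.31282509e-03, -5.37143505e+01,  3.31370187e+01,  1.59004336e-02,
       -3.53940650e-04, -3.75888351e-05]), 'tcp_pos': array([230.96230871, 471.22305268, 404.10940118]), 'tcp_rot': array([-1.57214520e+00,  1.74543314e-04, -4.55771943e-01]), 'ft_force': array([-0.76311768, -0.05324716, -0.27566221]), 'ft_torque': array([0.033187  , 0.01859551, 0.00961683]), 'gripper_width': 1.0018342930524882}
scene [[-7.0000e-01 -3.9000e-01  6.0000e-01 -3.6178e+02]
 [-7.1000e-01  4.1000e-01 -5.7000e-01  9.4477e+02]
 [-2.0000e-02 -8.2000e-01 -5.7000e-01  9.4960e+02]
 [ 0.0000e+00  0.0000e+00  0.0000e+00  1.0000e+00]]
top [[-2.00000e-02 -1.00000e+00  7.00000e-02  4.64350e+02]
 [-1.00000e+00  2.00000e-02  2.00000e-02  7.15900e+01]
 [-2.00000e-02 -7.00000e-02 -1.00000e+00  1.32382e+03]
 [ 0.00000e+00  0.00000e+00  0.00000e+00  1.00000e+00]]
```

View pics/scene.png

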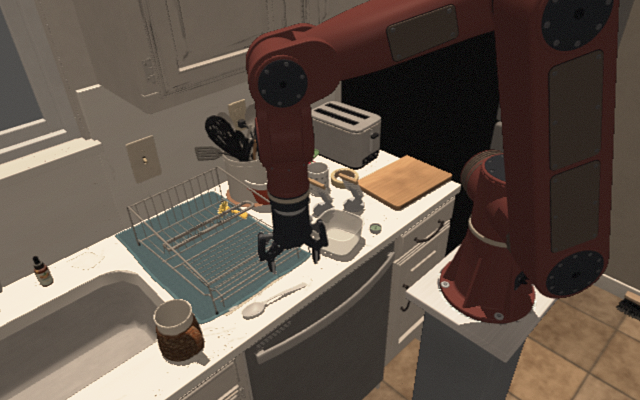

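View pics/top.png

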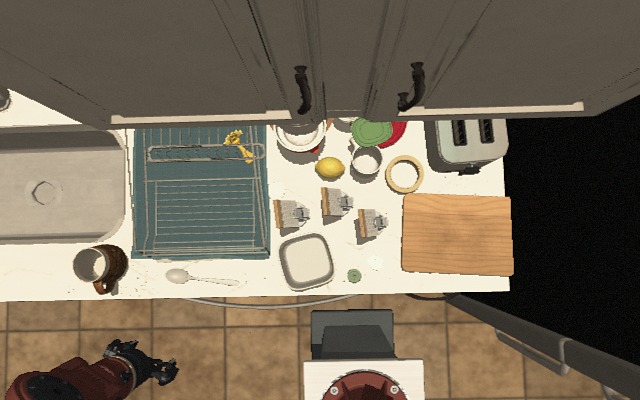

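Run:
```python
from h import *
im,w=cloud('top'); print(np.load('pics/top.npz')['K'])
hsv=cv2.cvtColor(im,cv2.COLOR_RGB2HSV)
# stands: points with z between 100 and 140
z=w[...,2]; 
m=((z>112)&(z<150)).astype(np.uint8); m[:180]=0; m[245:]=0; m[:,:265]=0; m[:,395:]=0
n,l,st,c=cv2.connectedComponentsWithStats(m)
for i in range(1,n):
    if st[i,4]<30: continue
    p=w[l==i]; print(st[i],p.mean(0).round(1),p[:,2].max().round(1))
    wood=(l==i)&(hsv[...,1]>70)
    q=w[wood]; ctr,sz,a=cv2.minAreaRect(q[:,:2].astype(np.float32)); print(' wood',len(q),q.mean(0).round(1),np.array(ctr).round(1),np.array(sz).round(1),round(a,1),q[:,2].min(),q[:,2].max())
for n,(u,v) in dict(tub=(306,262),board=(457,234),lemon=(330,168),candle=(354,275),mug=(366,160),stA=(290,213)).items(): print(n,w[v,u].round(1))
b=(np.abs(z-21)<6)&(hsv[...,1]>60); b[:,:380]=0
print('board',cv2.minAreaRect(w[b][:,:2].astype(np.float32)))
t=((z>60)&(z<85)).astype(np.uint8); t[:,:270]=0;t[:,340:]=0;t[:230]=0;t[300:]=0
print('tub',cv2.minAreaRect(w[t>0][:,:2].astype(np.float32)))
a=cv2.resize(im[150:300,260:420],(800,750),interpolation=cv2.INTER_CUBIC)[:600,:,::-1]
cv2.imwrite('pics/p2.png',a)
```

```text
[[486.56329573   0.         322.10918539]
 [  0.         486.56329573 206.39333189]
 [  0.           0.           1.        ]]
[321 187  11  29 207] [566.7  86.8 129.5] 140.2
 wood 183 [567.5  87.9 131.2] [567.6  87.6] [69.4 16.1] 4.5 118.13605557812411 140.2040932890618
[273 200  12  28 213] [539.1 203.9 129.1] 140.0
 wood 187 [539.1 204.9 130.8] [539.1 205.4] [68.1 15.9] 6.0 116.32079387657473 139.95640437310453
[358 209  10  29 187] [511.   -2.2 130.5] 139.7
 wood 174 [511.4  -1.5 131.4] [511.4  -1.9] [69.5 15.6] 6.1 119.98384821948912 139.73672798650477
tub [414.  145.4   1.7]
board [ 479.8 -259.3   19.6]
lemon [660.2  74.1  56.3]
candle [376.6  16.9   5.3]
mug [687.6 -24.6   5.2]
stA [543.1 179.8  76.4]
board ((417.7449645996094, -254.26126098632812), (411.7611083984375, 735.3460693359375), 88.80432891845703)
tub ((420.77471923828125, 140.70175170898438), (137.67514038085938, 137.91018676757812), 14.725459098815918)
```

View pics/p2.png

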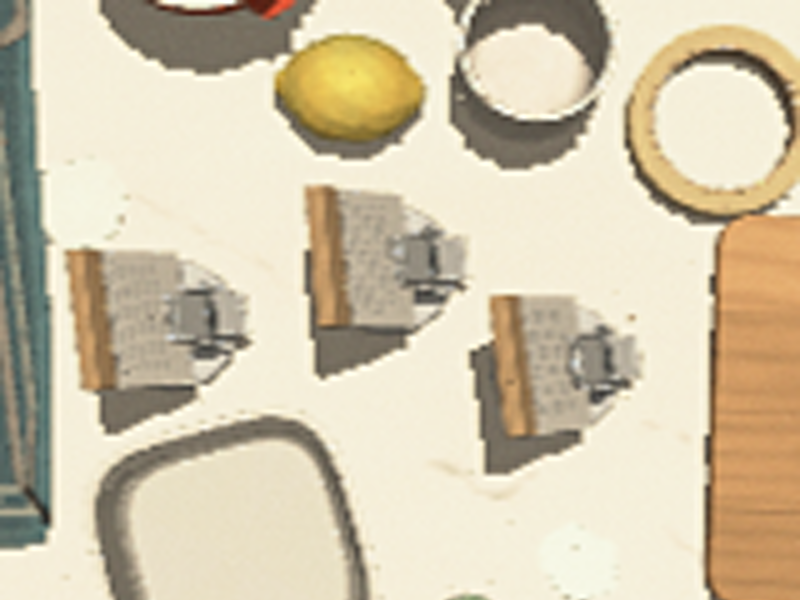

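The picture shows the three battens at their left ends, with the bases to the right, so the cards lean to +y and slightly towards the robot. The battens are at about (539,205), (567,88) and (511,-2). The tool can't tilt, so I'll pinch the 70 mm batten by its ends and check that it holds level. I'm going above the left stand first.

>>> step_arm(
  targets=[
    [4.4,0.5,-1.15,0,-1],
    [4.4,0.5,-1.15,0,-1],
    [4.4,0.5,-1.15,0,-1],
    [4.4,0.5,-1.15,0,-1],
    [4.4,0.5,-1.15,0,-1],
    [4.4,0.5,-1.15,0,-1],
    [4.4,0.5,-1.15,0,-1],
    [4.4,0.5,-1.15,0,-1],
    [4.2,0.4,-1.1,0,-1],
    [0,0,0,0.17,-1],
    [0,0,0,0.17,-1],
    [0,0,0,0.17,-1],
  ],
)

```text
t: 1.6
tcp_pos: [539.5, 205.3, 360.2]
tcp_rot: [-1.572, 0.0, -0.972]
ft_force: [0.5, 0.6, 0.4]
gripper_width: 0.999
```

>>> step_arm(
  targets=[
    [0,0,0,0.17,-1],
    [0,0,0,0.17,-1],
    [0,0,0,0.17,-1],
    [0,0,0,0,-1],
    [0,0,0,0,-1],
  ],
)

```text
t: 2.22
tcp_pos: [539.5, 205.5, 360.5]
tcp_rot: [-1.571, -0.0, -1.472]
ft_force: [0.2, 0.3, -0.0]
gripper_width: 1.001
```

```bash
cat >> h.py <<'E'
def tool(): 
    s=bot.observe(); M=R.from_euler('xyz',s['tcp_rot']).as_matrix(); p=s['tcp_pos']; return s,M,p,p+155*M[:,1]
def go(g,yaw=None):
    s,M,p,c=tool(); d=M.T@(np.array(g)-c)/10
    print('t',round(s['t'],2),'grasp',c.round(1),'yaw',s['tcp_rot'].round(3),'shift cm',d.round(2), 'turn', None if yaw is None else round(s['tcp_rot'][2]-yaw,3),'F',s['ft_force'].round(1),'w',round(s['gripper_width'],2))
E
python3 - <<'E'
from h import *
go([539,205,126]); snap('wrist','w1'); im,w=cloud('w1')
print(np.linalg.inv(bot.camera_params('wrist')['world_to_cam']).round(2))
E
```

```text
t 2.23 grasp [539.4 205.5 205.5] yaw [-1.571 -0.    -1.472] shift cm [ 0.04  7.95 -0.04] turn None F [ 0.2  0.3 -0. ] w 1.0
[[ 1.0000e+00  9.0000e-02  3.0000e-02  5.3232e+02]
 [ 1.0000e-01 -9.5000e-01 -2.9000e-01  2.7904e+02]
 [-0.0000e+00  2.9000e-01 -9.6000e-01  3.2952e+02]
 [ 0.0000e+00  0.0000e+00  0.0000e+00  1.0000e+00]]
```

View pics/w1.png

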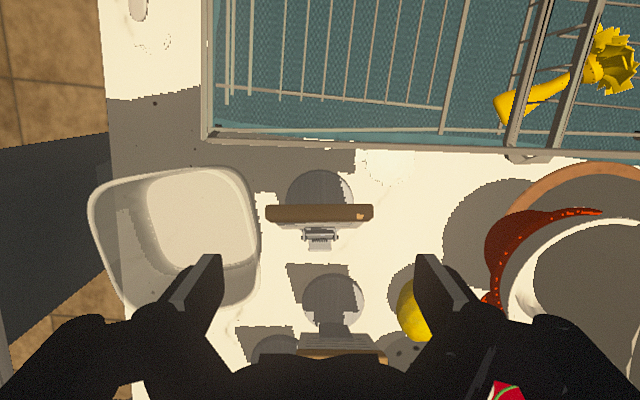

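The wrist view shows the left stand's batten between the open fingers' span, at columns 265–373 and row 214, with its base behind. I'll measure it from depth.

```bash
cat >> h.py <<'E'
def batten(f,near=None,r=70,zr=(105,150)):
    im,w=cloud(f); hsv=cv2.cvtColor(im,cv2.COLOR_RGB2HSV)
    m=(w[...,2]>zr[0])&(w[...,2]<zr[1])&(hsv[...,1]>80)&(hsv[...,0]<25)
    if near is not None: m&=np.hypot(w[...,0]-near[0],w[...,1]-near[1])<r
    n,l,st,_=cv2.connectedComponentsWithStats(m.astype(np.uint8)); i=1+st[1:,4].argmax(); q=w[l==i]
    q=q[~np.isnan(q[:,0])]; c,s,a=cv2.minAreaRect(q[:,:2].astype(np.float32))
    print(f,'n',len(q),'ctr',np.round(c,1),'size',np.round(s,1),'ang',round(a,1),'z',np.percentile(q[:,2],[2,50,98]).round(1),'px',st[i]); return q
E
python3 - <<'E'
from h import *
batten('w1',(539,205))
im,w=cloud('w1'); print(w[190,315],'base') 
for v in range(202,226,3): print(v,w[v,300].round(1),w[v,340].round(1))
E
```

```text
w1 n 1913 ctr [539.5 206.3] size [69.6 16.4] ang 6.2 z [124.1 133.6 136. ] px [ 265  204  109   19 1913]
[537.17934525 189.7947446   11.97949125] base
202 [523.1 175.9  13. ] [563.9 179.7  12.2]
205 [526.7 212.3 131.1] [552.3 214.8 131. ]
208 [526.9 210.9 132.8] [552.5 213.1 131.7]
211 [527.1 208.8 132.5] [552.5 211.7 133.8]
214 [527.3 207.5 134.6] [552.6 210.2 135.1]
217 [527.5 206.2 136.5] [552.8 208.5 135.9]
220 [527.6 202.4 131.9] [553.5 204.6 131. ]
223 [526.8 185.   93.7] [558.  187.4  91.8]
```

>>> step_arm(
  targets=[
    [0.1,2.5,0,0,-1],
    [0,2.5,0,0,-1],
    [0,2.2,0,0,-1],
    [0,1.5,0,0,-1],
    [0,0,0,0,-1],
    [0,0,0,0,1],
    [0,0,0,0,1],
    [0,0,0,0,1],
    [0,0,0,0,1],
    [0,0,0,0,1],
  ],
)

```text
t: 3.52
tcp_pos: [539.9, 204.6, 274.5]
tcp_rot: [-1.569, 0.0, -1.476]
ft_force: [-1.4, -0.2, 5.1]
gripper_width: 0.801
```

Run:
```python
from h import *
go([539.5,204.5,118]); snap('wrist','w2'); batten('w2',(539,205))
```

```text
t 3.52 grasp [540.2 204.6 119.5] yaw [-1.569  0.    -1.476] shift cm [ 0.    0.15 -0.07] turn None F [-1.4 -0.2  5.1] w 0.8
w2 n 5326 ctr [540.6 204. ] size [72.2 23. ] ang 5.9 z [117.1 133.1 141.6] px [ 225  248  199   80 5326]
```

View pics/w2.png

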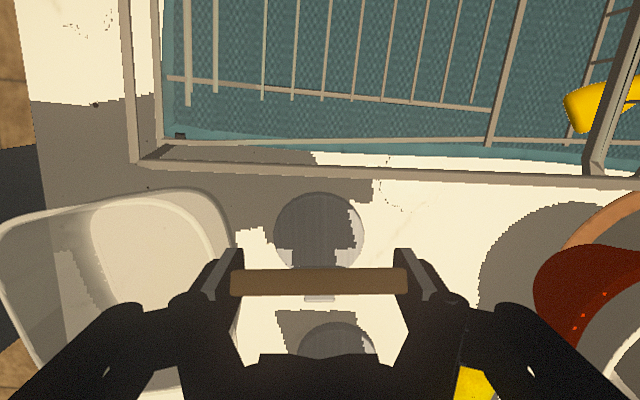

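The batten is held between the pads at row 282, columns 230–405. Lifting slowly along the lean.

>>> step_arm(
  targets=[
    [-0.1,-0.2,0,0,1],
    [-0.2,-0.4,0,0,1],
    [-0.25,-0.45,0,0,1],
    [-0.25,-0.45,0,0,1],
    [-0.25,-0.45,0,0,1],
    [-0.25,-0.45,0,0,1],
    [-0.2,-0.4,0,0,1],
    [0,0,0,0,1],
    [0,0,0,0,1],
  ],
)

```text
t: 4.7
tcp_pos: [538.2, 219.4, 301.6]
tcp_rot: [-1.571, -0.0, -1.476]
ft_force: [-0.1, -0.1, -5.3]
gripper_width: 0.803
```

Run:
```python
from h import *
go([539.5,204.5,118]); snap('wrist','w3'); batten('w3',(540,218),zr=(120,180))
snap('top','t3')
a=cv2.imread('pics/w3.png'); b=cv2.resize(cv2.imread('pics/t3.png')[170:290,240:400],(533,400)); cv2.imwrite('pics/p3.png',cv2.resize(np.hstack([a,b]),(800,273)))
```

```text
t 4.7 grasp [538.1 219.4 146.6] yaw [-1.571 -0.    -1.476] shift cm [ 1.49  2.86 -0.  ] turn None F [-0.1 -0.1 -5.3] w 0.8
w3 n 5284 ctr [537.6 221.4] size [71.4 22.5] ang 2.1 z [145.1 160.2 168.1] px [ 221  248  201   81 5284]
```

View pics/p3.png

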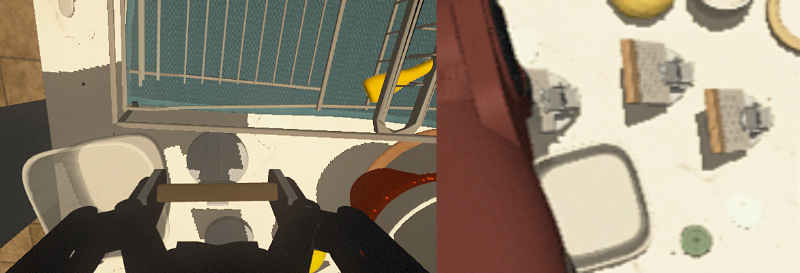

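```bash
cat >> h.py <<'E'
def basetilt(f,zr,near):
    im,w=cloud(f); m=(w[...,2]>zr[0])&(w[...,2]<zr[1])&(np.hypot(w[...,0]-near[0],w[...,1]-near[1])<45)
    q=w[m]
    for _ in range(4):
        A=np.c_[q[:,:2]-near,np.ones(len(q))]; k=np.linalg.lstsq(A,q[:,2],rcond=None)[0]; r=abs(A@k-q[:,2]); q=q[r<max(2,np.percentile(r,85))]
    print(f,'base n',len(q),'tilt deg x,y',np.degrees(np.arctan(k[:2])).round(1),'z',k[2].round(1),'xrange',q[:,0].min().round(),q[:,0].max().round(),'y',q[:,1].min().round(),q[:,1].max().round())
E
python3 - <<'E'
from h import *
for f,z,y in(('w1',8,183),('w2',8,183),('w3',32,198)): basetilt(f,(z-14,z+22),np.array([542,y]))
E
```

```text
w1 base n 1952 tilt deg x,y [  2.1 -18.8] z 11.9 xrange 503.0 578.0 y 172.0 228.0
w2 base n 4499 tilt deg x,y [  1.4 -12.8] z 8.5 xrange 501.0 580.0 y 148.0 222.0
w3 base n 5403 tilt deg x,y [-0.2  0.1] z 38.6 xrange 505.0 576.0 y 161.0 225.0
```

Run:
```python
from h import *
im,w=cloud('w3'); m=(abs(w[...,2]-38.6)<2.5)&(np.hypot(w[...,0]-540,w[...,1]-195)<50)
n,l,st,_=cv2.connectedComponentsWithStats(m.astype(np.uint8)); i=1+st[1:,4].argmax(); q=w[l==i]
front=q[(q[:,1]>np.percentile(q[:,1],30))]
hull=cv2.convexHull(q[:,:2].astype(np.float32)); print('enclosing',cv2.minEnclosingCircle(q[:,:2].astype(np.float32)),q[:,:2].min(0),q[:,:2].max(0))
im,w=cloud('top'); hsv=cv2.cvtColor(im,cv2.COLOR_RGB2HSV); b=(abs(w[...,2]-21)<6)&(hsv[...,1]>60)&(hsv[...,0]<25); b[:,:380]=0;b[:180]=0;b[290:]=0;b[:,525:]=0
n,l,st,_=cv2.connectedComponentsWithStats(b.astype(np.uint8)); i=1+st[1:,4].argmax(); print('board',st[i],cv2.minAreaRect(w[l==i][:,:2].astype(np.float32)))
go([470,-320,290])
```

```text
enclosing ((540.7339477539062, 190.22216796875), 35.640987396240234) [505.14070152 161.46996091] [576.19846434 225.31484867]
board [ 387  180  127   96 8513] ((499.3011779785156, -240.57142639160156), (341.4584655761719, 244.2691192626953), 86.10909271240234)
t 4.8 grasp [538.1 219.3 146.5] yaw [-1.571 -0.    -1.476] shift cm [ 53.04 -14.34 -11.89] turn None F [ 1.  -0.1 -3.8] w 0.8
```

The stand came up level (base tilt 0.2°, about 4 N), so this is a good clip. Carrying it over to the board.

>>> step_arm(
  targets=[
    [0,-0.6,0,0,1],
    [0,-1.3,0,0,1],
    [0,-2,0,0,1],
    [0,-2.5,0,0,1],
    [0,-2.5,0,0,1],
    [0,-2.5,0,0,1],
    [0,-1.8,0,0,1],
    [0,-1,0,0,1],
    [0,-0.3,0,0,1],
    [1,0,-0.2,0,1],
    [2,0,-0.4,0,1],
    [3,0,-0.6,0,1],
  ],
)

```text
t: 6.3
tcp_pos: [531.5, 157.2, 446.0]
tcp_rot: [-1.572, -0.0, -1.475]
ft_force: [0.7, 0.1, -4.5]
gripper_width: 0.803
```

>>> step_arm(
  targets=[
    [4,0,-0.8,0,1],
    [4.5,0,-0.9,0,1],
    [4.5,0,-0.9,0,1],
    [4.5,0,-0.9,0,1],
    [4.5,0,-0.9,0,1],
    [4.5,0,-0.9,0,1],
    [4.5,0,-0.9,0,1],
    [4.5,0,-0.9,0,1],
    [4,0,-0.8,0,1],
    [3,0,-0.6,0,1],
    [2,0,-0.4,0,1],
    [0.7,0,-0.2,0,1],
  ],
)

```text
t: 7.8
tcp_pos: [483.5, -301.1, 446.3]
tcp_rot: [-1.571, 0.001, -1.477]
ft_force: [0.5, 1.5, -4.4]
gripper_width: 0.805
```

>>> step_arm(
  targets=[
    [0,0,0,0,1],
    [0,0,0,0,1],
    [0,0,0,0,1],
  ],
)

```text
t: 8.18
tcp_pos: [484.4, -299.2, 446.9]
tcp_rot: [-1.571, 0.0, -1.475]
ft_force: [0.8, -0.0, -4.5]
gripper_width: 0.807
```

Run:
```python
from h import *
go([483,-301,140]); snap('wrist','w4'); s,M,p,c=tool(); batten('w4',c[:2],zr=(c[2]-25,c[2]+35)); 
basetilt('w4',(c[2]-108-8,c[2]-108+8),c[:2]+np.array([2.8,-29]))
im,w=cloud('w4')
print('board', np.nanmedian(w[60:140,150:500,2]), im[100,300])
```

```text
t 8.18 grasp [ 484.5 -299.2  291.9] yaw [-1.571  0.    -1.475] shift cm [ 0.17 15.19 -0.16] turn None F [ 0.8 -0.  -4.5] w 0.81
w4 n 5130 ctr [ 483.6 -296.9] size [71.6 22.4] ang 1.6 z [287.1 305.3 307.8] px [ 224  248  191   51 5130]
w4 base n 5384 tilt deg x,y [-0.7  0. ] z 183.6 xrange 452.0 522.0 y -358.0 -293.0
board 19.539023041622784 [194 136  62]
```

View pics/w4.png

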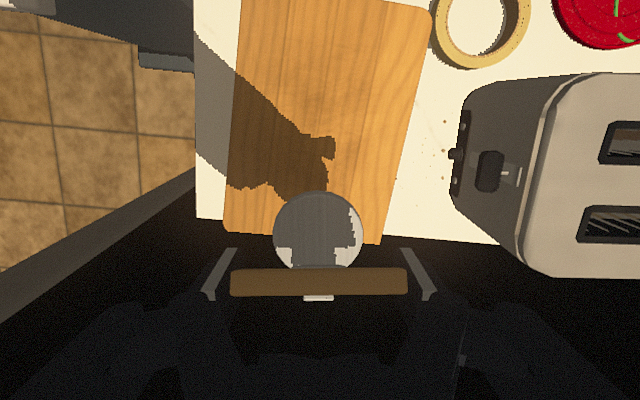

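The stand still hangs level over the board. The board's near-end corners show at (225,232) and (380,243), and I'll turn these into world points before lowering.

Run:
```python
from h import *
z=np.load('pics/w4.npz'); T=np.linalg.inv(z['T'])
for u,v in((224,231),(381,243),(240,0),(432,8)):
    d=T[:3,:3]@np.linalg.inv(z['K'])@[u,v,1]; o=T[:3,3]; print((u,v),(o+d*(21-o[2])/d[2]).round(1))
```

```text
(224, 231) [ 369.7 -403.8   21. ]
(381, 243) [ 577.5 -400.9   21. ]
(240, 0) [ 383.7 -133.5   21. ]
(432, 8) [ 590.1 -121.3   21. ]
```

>>> step_arm(
  targets=[
    [0,1,0,0,1],
    [0,2,0,0,1],
    [0,3,0,0,1],
    [0,3,0,0,1],
    [0,2.5,0,0,1],
    [0,1.5,0,0,1],
    [0,1,0,0,1],
    [0,0.5,0,0,1],
    [0,0.2,0,0,1],
    [0,0.2,0,0,1],
    [0,0.1,0,0,1],
    [0,0,0,0,1],
  ],
)

```text
t: 9.72
tcp_pos: [484.3, -300.1, 296.9]
tcp_rot: [-1.571, -0.0, -1.476]
ft_force: [-0.1, 0.4, -4.5]
gripper_width: 0.804
```

>>> step_arm(
  targets=[
    [0,0.05,0,0,1],
    [0,0,0,0,1],
  ],
)

```text
t: 9.98
tcp_pos: [484.2, -300.0, 296.6]
tcp_rot: [-1.571, -0.0, -1.476]
ft_force: [-2.4, 1.7, 1.1]
gripper_width: 0.805
```

>>> step_arm(
  targets=[
    [0,0,0,0,0.4],
    [0,0,0,0,-1],
    [0,0,0,0,-1],
    [0,0,0,0,-1],
    [0,-1,0,0,-1],
    [0,-3,0,0,-1],
    [0,-5,0,0,-1],
    [0,-4,0,0,-1],
    [0,-2,0,0,-1],
    [0,0,0,0,-1],
  ],
)

```text
t: 11.22
tcp_pos: [484.5, -300.2, 448.2]
tcp_rot: [-1.568, -0.003, -1.476]
ft_force: [0.4, -0.6, 0.1]
gripper_width: 1.001
```

Run:
```python
from h import *
snap('wrist','w5'); q=batten('w5',(484,-300),zr=(130,170)); basetilt('w5',(25,42),np.array([487,-329]))
go([511.5,-2.5,205])
```

```text
w5 n 1252 ctr [ 483.3 -298.2] size [69.7 16.6] ang 6.0 z [143.7 154.8 157.4] px [ 275  177   84   16 1252]
w5 base n 830 tilt deg x,y [ 0.1 -0.2] z 33.4 xrange 453.0 518.0 y -361.0 -294.0
t 11.28 grasp [ 484.4 -300.2  291.6] yaw [-1.570e+00 -1.000e-03 -1.476e+00] shift cm [-29.39   8.64   5.51] turn None F [ 0.1 -0.4 -0.1] w 1.0
```

>>> step_arm(
  targets=[
    [-4.2,0,0.8,0,-1],
    [-4.2,0.5,0.8,0,-1],
    [-4.2,1,0.8,0,-1],
    [-4.2,1.8,0.8,0,-1],
    [-4.2,1.8,0.8,0,-1],
    [-4.2,1.8,0.8,0,-1],
    [-4.2,1.7,0.7,0,-1],
    [0,0,0,0,-1],
    [0,0,0,0,-1],
  ],
)

```text
t: 12.4
tcp_pos: [510.9, -2.3, 359.6]
tcp_rot: [-1.572, -0.0, -1.475]
ft_force: [0.4, 0.8, 0.4]
gripper_width: 0.999
```

Run:
```python
from h import *
snap('wrist','w6'); q=batten('w6',(511,-2),zr=(110,150)); basetilt('w6',(8,22),np.array([514,-32]))
c=cv2.minAreaRect(q[:,:2].astype(np.float32))[0]; go([c[0]+.2,c[1]-1.7,118])
```

```text
w6 n 1901 ctr [511.7  -1.4] size [69.8 16.5] ang 6.1 z [125.3 133.6 136. ] px [ 266  204  110   19 1901]
w6 base n 1801 tilt deg x,y [ 0.1 -0.4] z 11.9 xrange 480.0 550.0 y -64.0 2.0
t 12.45 grasp [511.   -2.8 205. ] yaw [-1.571 -0.    -1.476] shift cm [0.04 8.7  0.09] turn None F [ 0.6 -1.4  0.5] w 1.0
```

>>> step_arm(
  targets=[
    [0,2.5,0.1,0,-1],
    [0,2.5,0,0,-1],
    [0,2.2,0,0,-1],
    [0,1.5,0,0,-1],
    [0,0,0,0,-1],
    [0,0,0,0,1],
    [0,0,0,0,1],
    [0,0,0,0,1],
    [0,0,0,0,1],
    [0,0,0,0,1],
  ],
)

```text
t: 13.7
tcp_pos: [512.4, -2.2, 273.7]
tcp_rot: [-1.57, -0.001, -1.476]
ft_force: [-1.2, -2.1, 5.3]
gripper_width: 0.809
```

>>> step_arm(
  targets=[
    [-0.1,-0.2,0,0,1],
    [-0.2,-0.4,0,0,1],
    [-0.25,-0.45,0,0,1],
    [-0.25,-0.45,0,0,1],
    [-0.25,-0.45,0,0,1],
    [-0.25,-0.45,0,0,1],
    [-0.2,-0.4,0,0,1],
    [0,0,0,0,1],
    [0,0,0,0,1],
  ],
)

```text
t: 14.82
tcp_pos: [510.7, 12.9, 301.3]
tcp_rot: [-1.57, 0.0, -1.476]
ft_force: [-0.9, -0.7, 0.8]
gripper_width: 0.803
```

Run:
```python
from h import *
snap('wrist','w7'); s,M,p,c=tool(); basetilt('w7',(c[2]-116,c[2]-98),c[:2]+np.array([2.8,-29])); basetilt('w7',(6,18),c[:2]+np.array([4,-43]))
go([483,-150,290])
```

```text
Traceback (most recent call last):
  File "h.py", line 28, in basetilt
    A=np.c_[q[:,:2]-near,np.ones(len(q))]; k=np.linalg.lstsq(A,q[:,2],rcond=None)[0]; r=abs(A@k-q[:,2]); q=q[r<max(2,np.percentile(r,85))]
                                                                                                                     ~~~~~~~~~~~~~^^^^^^
IndexError: index -1 is out of bounds for axis 0 with size 0
```

No weight on the gripper and no base at the lifted height, so stand C is the weak one. I'll draw its card clear along the lean and up.

>>> step_arm(
  targets=[
    [-0.3,-0.55,0,0,1],
    [-0.5,-0.9,0,0,1],
    [-0.5,-0.9,0,0,1],
    [-0.5,-0.9,0,0,1],
    [-0.3,-1.5,0,0,1],
    [0,-2.5,0,0,1],
    [0,-2.5,0,0,1],
    [0,-2,0,0,1],
    [0,-1,0,0,1],
    [0,0,0,0,1],
  ],
)

```text
t: 16.12
tcp_pos: [508.8, 33.8, 429.3]
tcp_rot: [-1.57, -0.0, -1.476]
ft_force: [-0.2, 0.7, -0.7]
gripper_width: 0.807
```

Run:
```python
from h import *
snap('wrist','w8'); s,M,p,c=tool(); basetilt('w8',(8,22),np.array([514,-32])); batten('w8',c[:2],zr=(c[2]-25,c[2]+40))
go([417,145,180]); 
im,w=cloud('top'); t=((w[...,2]>62)&(w[...,2]<85)).astype(np.uint8); t[:,:270]=0;t[:,340:]=0;t[:225]=0;t[300:]=0
n,l,st,_=cv2.connectedComponentsWithStats(t); i=1+st[1:,4].argmax(); print(st[i],cv2.minAreaRect(w[l==i][:,:2].astype(np.float32)))
cv2.imwrite('pics/p8.png',cv2.imread('pics/w8.png'))
```

```text
w8 base n 1913 tilt deg x,y [-0.1 -0. ] z 11.9 xrange 480.0 550.0 y -64.0 3.0
w8 n 6966 ctr [499.8  32.9] size [90.8 25.9] ang 3.4 z [270.7 288.6 310.4] px [ 153  248  270   83 6966]
t 16.18 grasp [508.6  33.8 273.6] yaw [-1.571  0.    -1.476] shift cm [-11.93   9.36  -8.06] turn None F [-0.1 -0.3 -0.1] w 0.8
[277 232  59  58 433] ((420.77471923828125, 140.70175170898438), (137.67514038085938, 137.91018676757812), 14.725459098815918)
```

View pics/p8.png

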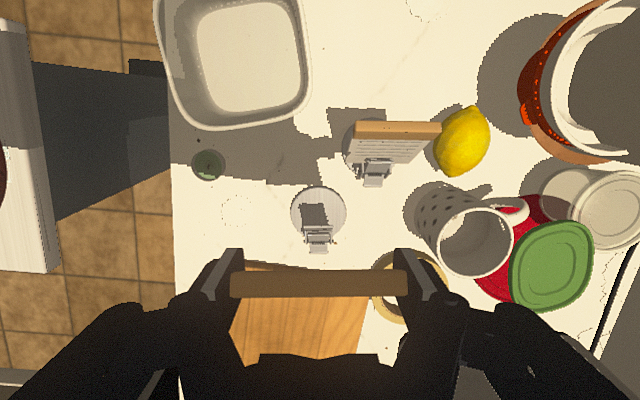

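Stand C's base at (318,212) hasn't moved, its clip is empty, and the card is in the gripper. The tub centre is at about (421,141) and turned 15°. Moving there.

>>> step_arm(
  targets=[
    [-1,0,-0.7,0,1],
    [-2.5,0,-1.6,0,1],
    [-2.5,0,-1.6,0,1],
    [-2.5,0,-1.6,0,1],
    [-2.5,0,-1.6,0,1],
    [-1,0,-0.7,0,1],
    [0,0,0,-0.08,1],
    [0,0,0,-0.08,1],
    [0,1.5,0,0,1],
    [0,2.5,0,0,1],
    [0,0,0,0,1],
  ],
)

```text
t: 17.55
tcp_pos: [418.9, 145.6, 387.3]
tcp_rot: [-1.574, 0.0, -1.316]
ft_force: [-0.7, 0.6, -0.3]
gripper_width: 0.806
```

Run:
```python
from h import *
go([419.5,146,98],-1.313); snap('wrist','w9'); im,w=cloud('w9')
z=w[...,2]; m=((z>60)&(z<80)).astype(np.uint8); m[:, 500:]=0
n,l,st,_=cv2.connectedComponentsWithStats(m); i=1+st[1:,4].argmax(); print(st[i],cv2.minAreaRect(w[l==i][:,:2].astype(np.float32)))
```

```text
t 17.55 grasp [418.3 145.5 232.3] yaw [-1.574  0.    -1.316] shift cm [-0.02 13.43  0.17] turn -0.003 F [-0.7  0.6 -0.3] w 0.81
[ 245  110  154  147 4359] ((420.9804382324219, 141.60971069335938), (138.0050048828125, 137.6472625732422), 14.606313705444336)
```

View pics/w9.png

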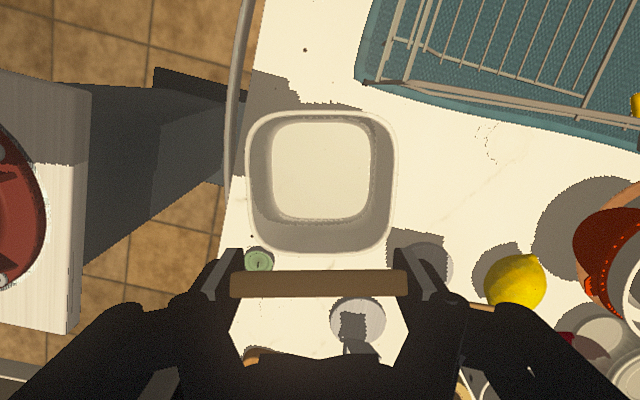

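The tub is aligned with the jaws, its rim centred at (421,142). Lowering the card into it.

>>> step_arm(
  targets=[
    [0,1,0.2,0,1],
    [0,2,0,0,1],
    [0,3,0,0,1],
    [0,3,0,0,1],
    [0,2,0,0,1],
    [0,1.3,0,0,1],
    [0,0.8,0,0,1],
    [0,0.3,0,0,1],
    [0,0,0,0,1],
  ],
)

```text
t: 18.73
tcp_pos: [421.8, 146.4, 255.0]
tcp_rot: [-1.57, -0.0, -1.316]
ft_force: [-0.7, 1.7, -0.4]
gripper_width: 0.802
```

>>> step_arm(
  targets=[
    [0,0,0,0,0.4],
    [0,0,0,0,-1],
    [0,0,0,0,-1],
    [0,0,0,0,-1],
    [0,-2,0,0,-1],
    [0,-4,0,0,-1],
    [0,-4,0,0,-1],
    [0,-3,0,0,-1],
    [0,0,0,0,-1],
  ],
)

```text
t: 19.85
tcp_pos: [422.3, 146.5, 386.7]
tcp_rot: [-1.567, -0.0, -1.316]
ft_force: [1.4, 0.2, -0.6]
gripper_width: 1.0
```

Run:
```python
from h import *
snap('wrist','w10'); go([567.6,87.1,205],-1.476)
```

```text
t 19.9 grasp [422.1 146.5 230.2] yaw [-1.569 -0.    -1.316] shift cm [ 9.41  2.55 12.58] turn 0.16 F [-0.2 -0.8  0.2] w 1.0
```

View pics/w10.png

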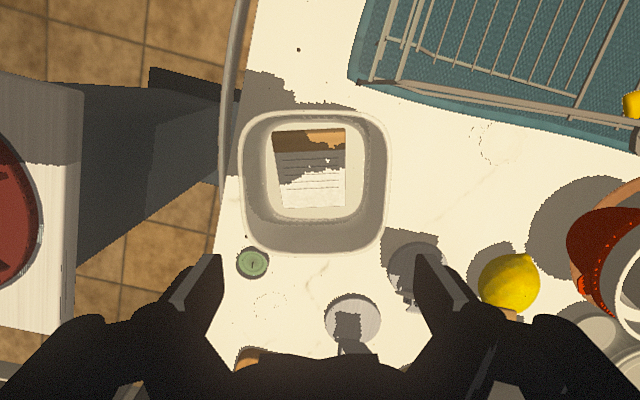

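The card lies flat in the tub and nothing else was disturbed. Now stand B.

>>> step_arm(
  targets=[
    [1.5,0,2.1,0,-1],
    [2.5,0.3,3.4,0,-1],
    [2.5,0.7,3.4,0,-1],
    [1.9,0.8,2.5,0,-1],
    [1,0.7,1.2,0,-1],
    [0,0,0,0.085,-1],
    [0,0,0,0.085,-1],
    [0,0,0,0,-1],
    [0,0,0,0,-1],
  ],
)

```text
t: 21.02
tcp_pos: [566.8, 87.3, 359.4]
tcp_rot: [-1.571, 0.0, -1.484]
ft_force: [0.6, 0.8, -0.5]
gripper_width: 1.006
```

Run:
```python
from h import *
snap('wrist','w11'); q=batten('w11',(567,87),zr=(110,150)); basetilt('w11',(8,22),np.array([569,58]))
c=cv2.minAreaRect(q[:,:2].astype(np.float32))[0]; go([c[0]+.2,c[1]-1.7,118])
```

```text
w11 n 1898 ctr [567.9  88.3] size [69.7 17.1] ang 4.3 z [125.4 133.7 136. ] px [ 266  204  110   19 1898]
w11 base n 1781 tilt deg x,y [ 0.1 -0.4] z 11.9 xrange 535.0 605.0 y 26.0 92.0
t 21.07 grasp [566.9  87.3 204.5] yaw [-1.571  0.    -1.484] shift cm [0.09 8.65 0.12] turn None F [ 0.1 -1.1  0.3] w 1.0
```

>>> step_arm(
  targets=[
    [0.1,2.5,0.1,0.01,-1],
    [0,2.5,0,0,-1],
    [0,2.2,0,0,-1],
    [0,1.45,0,0,-1],
    [0,0,0,0,-1],
    [0,0,0,0,1],
    [0,0,0,0,1],
    [0,0,0,0,1],
    [0,0,0,0,1],
    [0,0,0,0,1],
  ],
)

```text
t: 22.32
tcp_pos: [568.5, 86.3, 274.0]
tcp_rot: [-1.57, -0.0, -1.496]
ft_force: [-2.6, -0.3, 5.3]
gripper_width: 0.809
```

>>> step_arm(
  targets=[
    [-0.1,-0.2,0,0,1],
    [-0.2,-0.4,0,0,1],
    [-0.25,-0.45,0,0,1],
    [-0.25,-0.45,0,0,1],
    [-0.25,-0.45,0,0,1],
    [-0.25,-0.45,0,0,1],
    [-0.2,-0.4,0,0,1],
    [0,0,0,0,1],
    [0,0,0,0,1],
  ],
)

```text
t: 23.45
tcp_pos: [567.1, 101.2, 301.1]
tcp_rot: [-1.571, -0.0, -1.496]
ft_force: [-0.3, -0.5, -3.4]
gripper_width: 0.802
```

Run:
```python
from h import *
snap('wrist','w12'); s,M,p,c=tool(); basetilt('w12',(c[2]-116,c[2]-98),c[:2]+np.array([2.8,-29]))
go([483,-155,290])
```

```text
w12 base n 5412 tilt deg x,y [-0.2 -0. ] z 38.6 xrange 534.0 604.0 y 45.0 108.0
t 23.5 grasp [567.1 101.1 146. ] yaw [-1.571 -0.    -1.496] shift cm [ 24.91 -14.39 -10.3 ] turn None F [-0.7  0.3 -4.3] w 0.8
```

>>> step_arm(
  targets=[
    [0,-0.6,0,0,1],
    [0,-1.3,0,0,1],
    [0,-2,0,0,1],
    [0,-2.5,0,0,1],
    [0,-2.5,0,0,1],
    [0,-2.5,0,0,1],
    [0,-1.8,0,0,1],
    [0,-1,0,0,1],
    [0,-0.2,0,0,1],
    [1,0,-0.4,0,1],
    [2,0,-0.8,0,1],
    [3,0,-1.2,0,1],
  ],
)

```text
t: 25.0
tcp_pos: [547.0, 38.2, 444.5]
tcp_rot: [-1.572, -0.0, -1.495]
ft_force: [1.0, -1.0, -4.3]
gripper_width: 0.806
```

>>> step_arm(
  targets=[
    [4,0,-1.6,0,1],
    [4,0,-1.7,0,1],
    [4,0,-1.7,0,1],
    [3.5,0,-1.5,0,1],
    [2,0,-0.8,0,1],
    [1,0,-0.4,0,1],
    [0.4,0,-0.2,0,1],
    [0,0,0,0,1],
    [0,0,0,0,1],
    [0,0,0,0,1],
  ],
)

```text
t: 26.25
tcp_pos: [483.3, -154.3, 445.2]
tcp_rot: [-1.571, 0.0, -1.495]
ft_force: [1.2, -0.2, -3.7]
gripper_width: 0.807
```

Run:
```python
from h import *
snap('wrist','w13'); s,M,p,c=tool(); basetilt('w13',(c[2]-116,c[2]-100),c[:2]+np.array([2.8,-29]))
go([483,-155,141.5])
```

```text
w13 base n 5384 tilt deg x,y [-0.5  0.1] z 182.2 xrange 449.0 520.0 y -212.0 -148.0
t 26.3 grasp [ 483.3 -154.3  290.2] yaw [-1.571  0.    -1.495] shift cm [ 0.07 14.87 -0.03] turn None F [ 0.4  0.9 -4.3] w 0.8
```

>>> step_arm(
  targets=[
    [0,1,0,0,1],
    [0,2,0,0,1],
    [0,3,0,0,1],
    [0,3,0,0,1],
    [0,2.5,0,0,1],
    [0,1.5,0,0,1],
    [0,1,0,0,1],
    [0,0.5,0,0,1],
    [0,0.2,0,0,1],
    [0,0.1,0,0,1],
    [0,0.05,0,0,1],
    [0,0,0,0,1],
  ],
)

```text
t: 27.8
tcp_pos: [483.2, -154.9, 296.9]
tcp_rot: [-1.57, -0.0, -1.496]
ft_force: [-0.4, -0.1, -4.1]
gripper_width: 0.806
```

>>> step_arm(
  targets=[
    [0,0.05,0,0,1],
    [0,0,0,0,1],
  ],
)

```text
t: 28.05
tcp_pos: [483.1, -154.7, 296.5]
tcp_rot: [-1.571, 0.0, -1.496]
ft_force: [-1.1, 2.0, 0.2]
gripper_width: 0.807
```

Contact made. Releasing, rising and backing away.

>>> step_arm(
  targets=[
    [0,0,0,0,0.4],
    [0,0,0,0,-1],
    [0,0,0,0,-1],
    [0,0,0,0,-1],
    [0,-1,0,0,-1],
    [0,-3,0,0,-1],
    [0,-5,0,0,-1],
    [0,-4,0,0,-1],
    [0,-2,0,0,-1],
    [0,0,0,0,-1],
    [0,0,0,0,-1],
  ],
)

```text
t: 29.42
tcp_pos: [482.9, -154.7, 445.6]
tcp_rot: [-1.572, 0.0, -1.496]
ft_force: [0.2, -0.7, -0.0]
gripper_width: 0.996
```

Run:
```python
from h import *
snap('wrist','w14'); batten('w14',(483,-155),zr=(130,170)); basetilt('w14',(25,42),np.array([485,-184])); s=bot.observe(); print(s['t'],s['tcp_pos'])
snap('top','t14'); snap('scene','s14'); 
a=cv2.imread('pics/t14.png')[110:300,230:530]; cv2.imwrite('pics/p14.png',cv2.resize(a,(800,507)))
```

```text
w14 n 1303 ctr [ 482.4 -151.7] size [68.8 16.1] ang 4.1 z [144.3 155.2 157.9] px [ 277  178   84   16 1303]
w14 base n 804 tilt deg x,y [-0.  -0.2] z 33.4 xrange 450.0 516.0 y -215.0 -149.0
29.475 [ 482.85325223 -154.68868279  445.31063634]
```

View pics/p14.png

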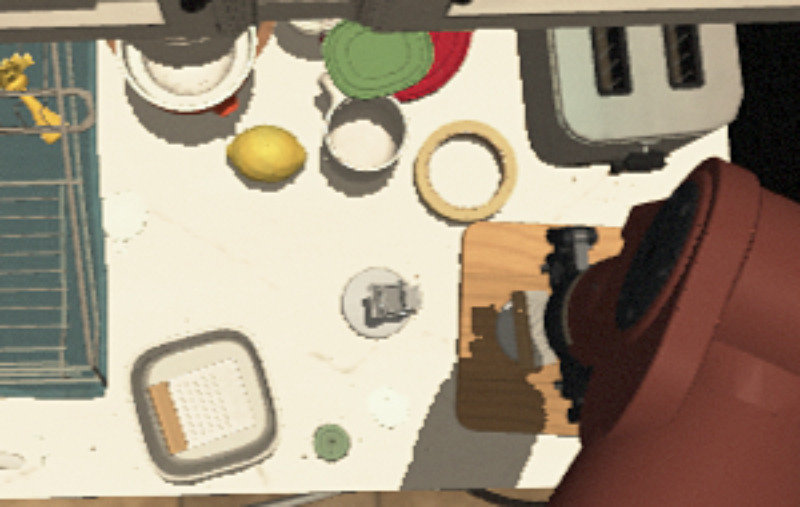

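The card is in the tub, stand C sits where it was, and the bystanders are in place. Both board stands measured level, with their cards at full clip height. Handing in.

```bash
python3 -c "
from bench import bot
print(bot.sign_off())"
```

```text
the job is handed in; nothing more can be done
None
```

I handed the job in at about 29.5 s of the 69 s; sign-off gives no verdict. The two stands with good clips are on the chopping board with their cards clipped. The weak clip's card is in the tub, and its stand is where it started.

- **Grip:** the tool can't tilt to match the 28° lean, so I pinched each batten by its 70 mm ends, not by its faces as the task advises. Both good stands hung within 0.7° of level at every check.
- **Left and middle stands (good clips):** each was carried with about 4–5 N on the wrist. Both stand level on the board to 0.2°. Their cards' top edges are at 157–158 mm, the full clipped height, so neither slipped noticeably.
- **Right stand (weak clip):** its card came out with no weight on the wrist. The base stayed put and level.
- **Weak clip's card:** it lies flat in the upright tub.
- **Last top view:** the lemon, candle, mug and tub look undisturbed. The spoon was mostly outside that crop, but nothing I did went near it.
- **Not checked:** I didn't measure the clip forces directly. The arm blocked part of the final top view, so the first stand was last checked right after I released it. No checks failed or disagreed.

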